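Take a vibration reading on a guarded bearing

TASK

Take the orange vibration probe out of its black rest, bring its wide foot in under the yellow guard of the bearing unit through the open front of the slot, and set its brass tip on the red dot on the bearing housing. Hold the probe upright with a light push, the sprung tip about half way in, for at least two seconds, and finish still gripping it and pressing it there: do not let go. Be gentle with the guard and bearing, and leave the other things on the bench where they are.

Things in the scene. Friction and masses are not known exactly. Their poses are not given: they have to be found in the camera images.
- probe: loose orange vibration probe, 0.1 to 0.2 kg, upright in the rest at the start. Origin on its long axis at the end of the tip when fully out; z up the probe. Above the origin: brass tip 10 mm across to 12 mm; round steel foot 40 mm across, 12 to 22 mm; round stem 12 mm across, 22 to 80 mm, its top 6 mm a collar 18 mm across; orange handle 80 to 170 mm
- handle (a point): middle of the probe's orange handle, on the axis, 128 mm above the probe's origin; the handle is an upright box 28 mm along x, 26 mm along y, 90 mm tall, a good place to grip from above; its dark display is on the -x side, roughly facing the robot
- probe_tip (a joint): how far the sprung tip is pushed up into the foot, 0 (fully out) to 0.0115 m (fully in); the spring pushes back with 1 N at first contact and 0.5 N more per mm, about 4 N half way
- tip_end (a point): centre of the lower end of the brass tip, moves with it
- bearing_unit: fixed bearing unit 150 (x) x 140 (y) x 102 mm high: grey base plate, blue bearing housing with a shaft along y, under a yellow sheet guard with closed sides and back, open at the front (-x). Origin under the centre of its base, on the bench; x runs from the open front to the back, z up. Guard's top sheet: 96 to 100 mm high, x -65 to +65 mm, y -62 to +62 mm, four screw heads 2 mm higher
- slot_mouth (a point): open front end of the slot in the guard's top sheet, on its middle line, 100 mm high, 65 mm in front of the spot; same axes as the unit. The slot is 30 mm wide and runs 90 mm along +x to its blind end: the probe's stem passes along it, the 40 mm foot cannot pass through it from above but fits below the sheet
- spot (a point): centre of the red dot, 16 mm across, on the round level aluminium pad (36 mm across) on top of the bearing housing, 50 mm above the bench, 46 mm below the guard's top sheet, below the slot's middle line and 25 mm before its blind end; same axes as the unit. All that lies in front of it below the slot is lower than the pad
- rest: fixed black block 62 x 62 x 26 mm, origin under its centre; the probe's foot lies on its floor 18 mm high inside a rim 46 mm square that is 8 mm higher, the tip hangs free in a 20 mm hole
- ink_bottle: white round bottle with black cap, 58 mm across, 130 high; bystander, to be left alone; origin under its centre
- makeup_bottle: white round bottle with blue cap, 58 mm across, 130 high; bystander, to be left alone; origin under its centre
- photo_eye: small black block sensor, 61 x 20 x 35 mm; bystander, to be left alone; origin under its centre
- ball_bearing: steel ball bearing, 53 mm across, 14 high; bystander, to be left alone; origin under its centre
- rail_clamp: orange plastic rail clamp, 66 x 72 x 28 mm; bystander, to be left alone; origin under its centre
- marker: black marker pen, blue cap, 144 mm long, lying; bystander, to be left alone; origin under its centre
There are look-alikes about, which are no part of the job. What is shaped like the rest but blue or pink is not meant. There is more than one size of the probe; the one meant has the size given above.

How it is judged:
On the way, in this order (a step that is already met when the one before it is completed fails the run):
1. the probe is lifted clear of its rest, in the fingers (z of probe in the frame of rest above 0.035 m and contact force between the fingers and probe above 1 N and contact force between probe and rest below 0.1 N), for 0.1 s.
2. the probe's foot is under the guard with the stem in the slot, the tip not yet pressed in (x of probe in the frame of bearing_unit above -0.06 m and y of probe in the frame of bearing_unit between -0.02 and 0.02 m and z of probe in the frame of bearing_unit below 0.074 m and value of joint probe_tip below 0.001 m), for 0.05 s.
3. the tip is held on the red dot, upright and lightly pressed, for two seconds (horizontal distance between tip_end and spot below 0.008 m and z of tip_end in the frame of spot between -0.003 and 0.003 m and angle between probe's own z axis and vertical below 0.12 rad and value of joint probe_tip between 0.002 and 0.0105 m and contact force between probe and bearing_unit between 1 and 10 N and contact force between the fingers and probe above 2 N), for 2 s.
At the end, for the whole second after the job is handed in: The probe is still gripped, at rest and upright within 0.12 rad, the tip's end within 8 mm of the dot's centre and on the pad's surface (within 3 mm of height), the tip pushed in 2 to 10.5 mm, and the probe pushes on the bearing unit with 1 to 10 N (all of step 3 and linear speed of probe below 0.02 m/s); the arm keeps its last pose, push and grip.
It fails at once if the probe strikes or presses the bearing unit or its guard with more than 20 N (contact force between probe and bearing_unit above 20 N).
It fails at once if the arm or gripper pushes on the bearing unit with more than 10 N (contact force between any of the arm, the fingers and bearing_unit above 10 N).
It fails at once if a bystander is moved by more than 30 mm (distance of any of ink_bottle, makeup_bottle, photo_eye, ball_bearing, rail_clamp, marker from where it was at the start of the episode above 0.03 m).
It also fails if it takes over 48 s, if anything falls off the work surface, if the arm or the gripper's body presses on something with over 40 N, if the wrist force passes 120 N, or if a joint passes its speed limit or range.

ROBOT

A 6-joint arm with a two-finger parallel gripper is mounted at the origin on a cart in front of the work surface, level with it; the furniture and walls round the work are solid. World frame = base frame: x ahead of the robot, y to its left, z up, the work surface at z = 0. Lengths are in m, angles in rad, forces in N, time in s.
With the tool pointing down it reaches from about 0.425 to 0.95 m from the base axis. Payload 3.5 kg.
Tool frame: the origin (TCP) lies midway between the tips of the shut fingers; the grasp point (between the pads) lies 19 mm behind it; z points along the fingers, y is the line along which they close (so a half turn about z gives the same grasp; the last joint's range is limited). The gripper opens to 85 mm and grips with 20 to 120 N. Pads are 22 mm wide; open, the fingers measure 114 mm over their backs; the gripper's body (76 mm by 85 mm) begins 54 mm behind the grasp point. The pads swing forward as they close: fully open they stand 13 mm farther back than shut.
Start: joints at [1.16, 0.286, 1.577, -0, 1.279, -0.15], TCP at [0.174, 0.652, 0.231] pointing down, gripper open.
Joint ranges: [-2.77, 2.77], [-0.9, 2.22], [0.21, 2.48], [-1.53, 4.67], [0.24, 2.81], [-2.84, 2.84]. Speed limits (rad/s): [2.79, 2.79, 3.14, 3.14, 3.14, 3.14].

INTERFACE

Orientations are given as [roll, pitch, yaw] about the fixed x, y, z axes, in that order (R = Rz(yaw) Ry(pitch) Rx(roll)).
In Python, from station import sense, get_image, camera_params, job_done, masks_of gives the robot as it stands.
- The arm moves only by the shell command python3 -m pendant 'ROWS' [OPENING]. ROWS is JSON, a list of rows, each an object with "linear": the shift along the world's x, y, z in mm, a list of three; "yaw": the turn about the world's z in degrees. In form: [{"linear": [dx, dy, dz], "yaw": yaw}, ...]. A call has 1 to 8 rows; each row shifts and turns the commanded pose from where the row before left it; what a row does not reach is not made up. A row lasts 1/12 s, in which the tool goes at most 41.7 mm and 7.16 degrees, less where a joint would pass 70% of its speed; a pose out of reach is approached as far as the arm can. A call is refused whole if a number of a shift passes 41.7 or a number of a turn 7.16, either way. A call with a gripper value outside its range is refused whole. OPENING is the closure, from 0 (fully open) to 1 (shut), set as the call begins (- or left out, the last holds). The fingers move at their own pace and stop on an object; the grip force is fixed at half the most. Time passes only in rows, so rows that do not move let the fingers close. It gives the time, the measured TCP pose, the force, the opening and the grip force at its end, in the units of the state.
- sense(): the state, without advancing time (a new reading comes with each control period).
- get_image(name): name is "scene" or "top" or "wrist"; returns the picture (400x640x3 uint8, red, green, blue); there is no depth.
- camera_params(name): a dict with "fx", "fy", "cx", "cy" (pixels), "extrinsics" (4x4, takes a point from camera to world coordinates). Camera axes: x right, y up, looking along -z (the intrinsics and any distortion apply to the point x, -y, -z); pixel columns grow to the right and rows downward; lengths in m; the calibration is good to about 2 mm. A picture is of the moment at which its call begins: read the wrist's pose just before it. camera_params takes no time and is no camera call; for the wrist camera it gives the pose at the moment of the call.
- job_done(): hands the job in; it is judged then, once.
Trained networks look in the newest picture that a camera, given by its name, has taken for a name from the list of things; names that differ only in an ending like _2 or _b are one class to them, and where a whole thing is asked for, a point or a joint stands for the part that bears it (a point fixed in the world has none). Each returns a list of dicts, best first, with "score" (0 to 1); they miss things now and then, are a little off and sometimes report something else, mostly with a low value. They report only what shows in the picture. A call takes as long as a camera call. They do not tell look-alikes from the thing itself.
- masks_of(camera, thing): "mask" (400x640 bool, what is visible of it) and "rect" ([centre column, centre row, width, height] in pixels, round what is visible of it).
The state is a dict: "clock": time; "joint_positions": joint angles; "joint_velocities": joint speeds; "joint_torque": joint torques, N m; "position": TCP position; "eef_rot": TCP orientation; "ft_force": force on the tool from outside, world axes, zero at the start; "moment": the same for the moment, N m; "width": opening from 0.0 (shut) to 1.0 (fully open); "grasp_force": force on a finger pad.
Only numpy, scipy, OpenCV 4.12 (cv2) and the standard library are available. Lean on these libraries where they do the work, as an engineer would, in place of code of your own. Each camera call takes 0.05 s, during which the arm holds its last target. There are 200 camera calls.

## Working session

There is one attempt and no reset: what is moved stays moved. The work goes in short steps, Python scripts to look and compute and a shell command to move; the robot and the scene stay as the last step left them, time stands still between calls to the robot, and variables do not carry over. Pictures are saved under pics/ and viewed, at most 10 in all, crops included, and the job is handed in when it is done.

```bash
mkdir -p pics
cat > h.py <<'E'
import numpy as np,cv2
from station import *
def ray(cam,u,v,P=None):
    P=P or camera_params(cam);E=np.array(P["extrinsics"])
    d=np.array([(u-P["cx"])/P["fx"],-(v-P["cy"])/P["fy"],-1.])
    return E[:3,3],E[:3,:3]@d
def atz(cam,u,v,z,P=None):
    o,d=ray(cam,u,v,P);return o+d*(z-o[2])/d[2]
def proj(cam,p,P=None):
    P=P or camera_params(cam);E=np.array(P["extrinsics"])
    q=E[:3,:3].T@(np.array(p)-E[:3,3]);return P["cx"]+P["fx"]*q[0]/-q[2],P["cy"]-P["fy"]*q[1]/-q[2]
E
python3 - <<'E'
from h import *
ims={c:get_image(c) for c in("scene","top")}
for c in ims:
    cv2.imwrite(f"pics/{c}0.png",ims[c][:,:,::-1])
    P=camera_params(c);print(c,P["fx"],P["cx"],P["cy"],[k for k in P],np.round(P["extrinsics"],3).tolist())
    for t in("probe","bearing_unit","rest"):
        print(c,t,[(round(m["score"],2),np.round(m["rect"]).tolist()) for m in masks_of(c,t)])
print(sense()["clock"])
E
```

```text
scene 481.92298455734726 322.4311721428789 201.10859923032965 ['fx', 'fy', 'cx', 'cy', 'extrinsics'] [[-0.979, 0.108, -0.173, 0.291], [-0.203, -0.571, 0.796, 1.251], [-0.013, 0.814, 0.581, 0.974], [0.0, 0.0, 0.0, 1.0]]
scene probe [(0.84, [298.0, 213.0, 20.0, 68.0]), (0.56, [322.0, 246.0, 14.0, 52.0])]
scene bearing_unit []
scene rest [(0.97, [277.0, 322.0, 39.0, 30.0]), (0.9, [342.0, 242.0, 23.0, 18.0]), (0.59, [320.0, 266.0, 24.0, 26.0])]
top 502.7705486955425 322.0686116473504 203.889179216642 ['fx', 'fy', 'cx', 'cy', 'extrinsics'] [[-0.03, 0.979, -0.202, 0.233], [-1.0, -0.03, 0.002, 0.101], [-0.004, 0.202, 0.979, 1.606], [0.0, 0.0, 0.0, 1.0]]
top probe [(0.57, [300.0, 182.0, 20.0, 29.0]), (0.47, [274.0, 215.0, 21.0, 23.0]), (0.25, [422.0, 234.0, 10.0, 13.0])]
top bearing_unit [(0.62, [352.0, 193.0, 45.0, 46.0])]
top rest [(0.79, [208.0, 200.0, 27.0, 23.0]), (0.69, [312.0, 230.0, 18.0, 27.0]), (0.62, [277.0, 222.0, 21.0, 20.0]), (0.22, [354.0, 193.0, 44.0, 49.0])]
0.4
```

View pics/scene0.png

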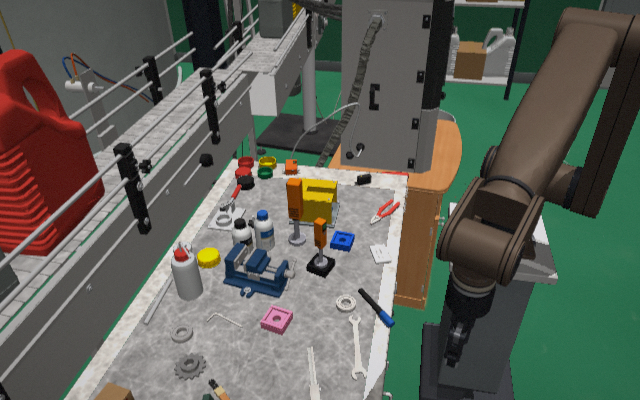

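View pics/top0.png

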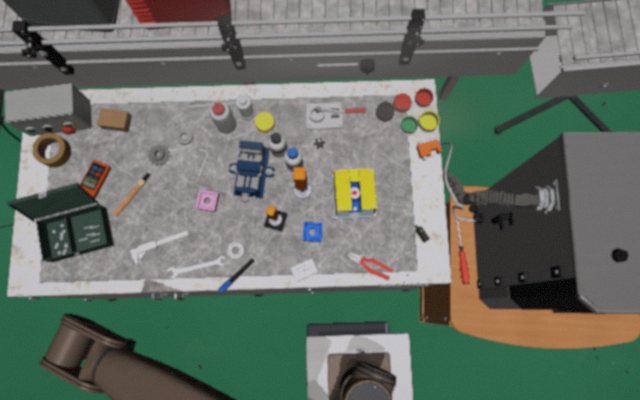

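The scene view shows the probe in the black rest at about (320,245), a bigger look-alike at (297,215) and the yellow unit at (320,200). In the top view the rest is at (276,220), and the unit is at (355,193) with its slot towards the robot. Next I zoom in.

Run:
```python
from h import *
a=cv2.imread("pics/top0.png")[160:250,250:390];b=cv2.imread("pics/scene0.png")[165:285,270:410]
a=cv2.resize(a,None,fx=5.5,fy=5.5,interpolation=2)[:, :770];b=cv2.resize(b,None,fx=4.9,fy=4.9,interpolation=2)
cv2.imwrite("pics/ta.png",a);cv2.imwrite("pics/sb.png",b)
for u,v,z in[(276,221,.0),(277,218,.02),(271,208,.176),(355,193,.1)]: print('top',u,v,atz("top",u,v,z).round(3))
for u,v,z in[(320,266,.02),(320,222,.176)]: print('sc',u,v,atz("scene",u,v,z).round(3))
m=masks_of("top","bearing_unit")[0]["mask"].astype(np.uint8)
print(cv2.minAreaRect(cv2.findNonZero(m)))
```

```text
top 276 221 [0.513 0.248 0.   ]
top 277 218 [0.519 0.243 0.02 ]
top 271 208 [0.521 0.246 0.176]
top 355 193 [ 0.575 -0.004  0.1  ]
sc 320 266 [0.516 0.259 0.02 ]
sc 320 222 [0.515 0.254 0.176]
((354.20855712890625, 192.96270751953125), (49.457862854003906, 44.149417877197266), 86.98721313476562)
```

View pics/ta.png

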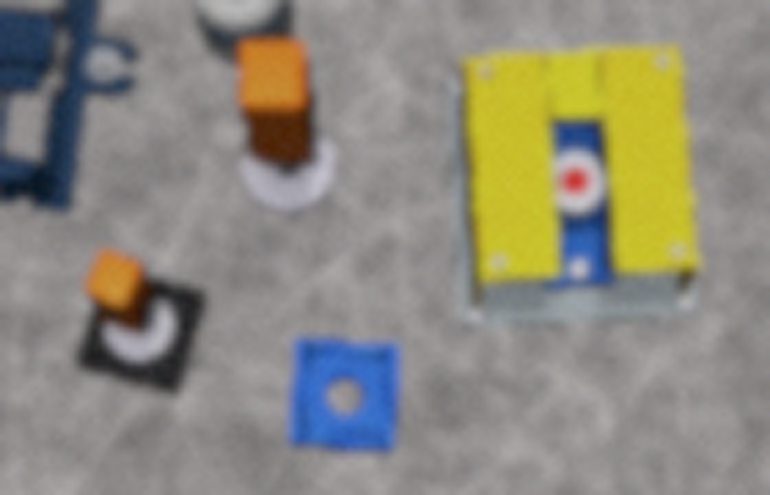

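View pics/sb.png

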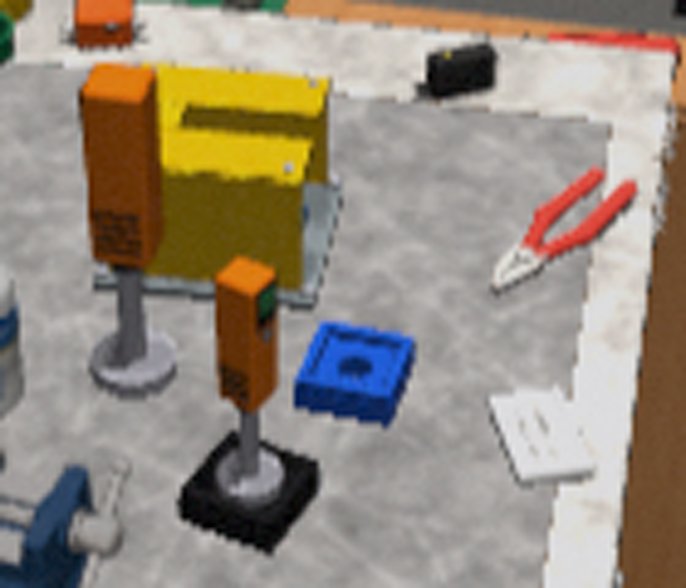

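The top crop shows the red dot at full-image (354.5,193), the slot mouth at (356,210) and the probe's handle top at (271,211). The rest is turned about -15°. The scene crop confirms the small probe in the black rest, with its display facing the robot.

Run:
```python
from h import *
f=lambda x,y,z:atz("top",250+x/5.5,160+y/5.5,z).round(4)
s,m=f(575,181,.05),f(582,275,.1)
print("spot",s,"mouth",m,"slotend",f(578,120,.1))
c=[f(465,60,.1),f(680,48,.1),f(697,268,.1),f(478,275,.1)];print("corners",c)
fr=(c[2]+c[3])/2;bk=(c[0]+c[1])/2;print("ctr",np.mean(c,0),"yaw",np.degrees(np.arctan2(*(bk-fr)[[1,0]])))
h=[f(100,250,.176),f(147,265,.176),f(137,312,.176),f(90,290,.176)];print("handle",np.mean(h,0),h)
print("rest",np.mean([f(205,292,.026),f(82,362,.026)],0))
print("big",f(288,185,0), "bigtop",f(272,75,.25))
S=sense();print(S["position"],S["eef_rot"])
print(np.round(camera_params("wrist")["extrinsics"],3))
```

```text
spot [ 0.5871 -0.0065  0.05  ] mouth [ 0.5222 -0.0046  0.1   ] slotend [ 0.6107 -0.0062  0.1   ]
corners [array([0.6475, 0.0559, 0.1   ]), array([ 0.6508, -0.0655,  0.1   ]), array([ 0.5241, -0.0685,  0.1   ]), array([0.5239, 0.0531, 0.1   ])]
ctr [ 0.586575 -0.00625   0.1     ] yaw 1.3274313277298344
handle [0.51285  0.244875 0.176   ] [array([0.5289, 0.2545, 0.176 ]), array([0.52  , 0.2298, 0.176 ]), array([0.495 , 0.2353, 0.176 ]), array([0.5075, 0.2599, 0.176 ])]
rest [0.5135 0.2456 0.026 ]
big [ 0.6013  0.161  -0.    ] bigtop [0.6015 0.1586 0.25  ]
[0.17400289 0.65212128 0.23119306] [-3.14136553e+00 -4.64041675e-05  2.88080897e+00]
[[ 0.258 -0.926 -0.277  0.103]
 [ 0.966  0.247  0.074  0.67 ]
 [-0.001 -0.287  0.958  0.374]
 [ 0.     0.     0.     1.   ]]
```

```bash
python3 -m pendant '[{"linear":[26,-31,0],"yaw":0},{"linear":[26,-31,0],"yaw":0},{"linear":[26,-31,0],"yaw":0},{"linear":[26,-31,0],"yaw":0},{"linear":[26,-31,0],"yaw":0},{"linear":[26,-31,0],"yaw":0},{"linear":[26,-31,0],"yaw":0},{"linear":[26,-31,0],"yaw":0}]' 0 && python3 -m pendant '[{"linear":[26,-31,0],"yaw":0},{"linear":[26,-31,0],"yaw":0},{"linear":[26,-31,0],"yaw":0},{"linear":[26,-31,0],"yaw":0},{"linear":[26,-31,0],"yaw":0},{"linear":[0,0,0],"yaw":0},{"linear":[0,0,0],"yaw":0}]'
python3 - <<'E'
from h import *
S=sense();P=camera_params("wrist");im=get_image("wrist")
cv2.imwrite("pics/w1.png",im[:,:,::-1]);print(S["clock"],S["position"],S["eef_rot"])
for t in("probe","handle","rest"):
    for m in masks_of("wrist",t):
        k=m["mask"].astype(np.uint8);print(t,round(m["score"],2),np.round(m["rect"]),cv2.minAreaRect(cv2.findNonZero(k)) if k.any() else 0)
for z in(.16,.176): print(proj("wrist",[.513,.245,z],P))
E
```

```text
clock: 1.12
position: [0.3829, 0.4026, 0.2317]
eef_rot: [3.141, 0.001, 2.881]
ft_force: [0.8, -0.0, 0.6]
width: 1.002
grasp_force: 0.0
clock: 1.7
position: [0.5132, 0.2475, 0.2314]
eef_rot: [3.141, -0.0, 2.877]
ft_force: [-0.2, 0.7, -0.4]
width: 0.998
grasp_force: 0.0
1.7 [0.5132198  0.24746082 0.23143621] [ 3.14132326e+00 -1.77847316e-05  2.87659893e+00]
probe 0.96 [266. 290.  68. 108.] ((268.7840270996094, 288.11834716796875), (49.384613037109375, 116.23076629638672), 22.61986541748047)
probe 0.75 [326. 196.  35.  74.] ((324.365966796875, 194.85916137695312), (33.91440200805664, 73.87691497802734), 1.432096242904663)
handle 0.88 [265. 288.  66. 108.] ((268.137939453125, 288.6551513671875), (47.53800582885742, 114.01693725585938), 21.801406860351562)
handle 0.78 [325. 194.  34.  76.] ((324.3486328125, 194.93649291992188), (34.43608093261719, 73.79159545898438), 2.2025980949401855)
rest 0.91 [323. 171.  48.  54.] ((322.36346435546875, 171.595458984375), (48.07330322265625, 49.472530364990234), 1.9091525077819824)
rest 0.61 [497. 180.  63.  54.] ((496.0, 179.0), (52.0, 62.0), 90.0)
rest 0.55 [226. 164.  62.  56.] ((226.16470336914062, 164.24118041992188), (51.73792266845703, 54.66648483276367), 77.47119140625)
(np.float64(319.3371076886272), np.float64(205.67035662911195))
(np.float64(319.19573482632717), np.float64(212.57478192190342))
```

View pics/w1.png

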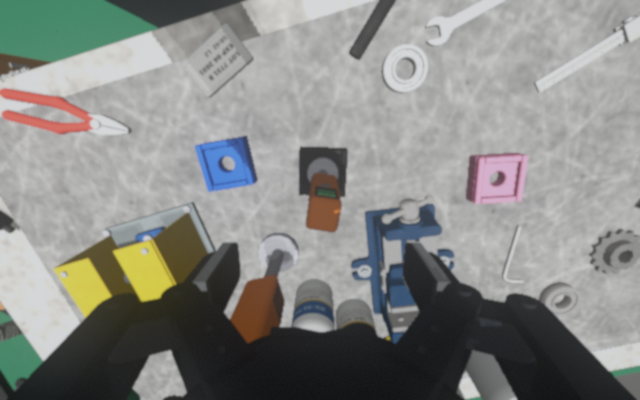

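The wrist view shows the probe's handle at about (324,203), nearly square to the image, with its top face at about (323,218). The big look-alike is clear of the fingers, at lower left.

Run:
```python
from h import *
# pre-move view; arm has not moved since
im=cv2.imread("pics/w1.png")
cv2.imwrite("pics/w1c.png",cv2.resize(im[140:245,285:365],None,fx=5.7,fy=5.7,interpolation=2))
for q in[(323,216,.176),(323.5,218,.176),(322.5,171.5,.026),(324,231.5,.176)]: print(q,atz("wrist",*q).round(4))
m=masks_of("wrist","probe")[1]["mask"]
for r in range(158,236,4):
    c=np.where(m[r])[0];print(r,c.min() if len(c) else 0,c.max() if len(c) else 0)
```

```text
(323, 216, 0.176) [0.5143 0.2499 0.176 ]
(323.5, 218, 0.176) [0.516  0.2498 0.176 ]
(322.5, 171.5, 0.026) [0.5119 0.2508 0.026 ]
(324, 231.5, 0.176) [0.5269 0.2474 0.176 ]
158 319 328
162 313 334
166 310 336
170 309 337
174 308 337
178 309 336
182 310 337
186 310 337
190 310 338
194 309 339
198 309 340
202 309 341
206 308 341
210 308 340
214 307 339
218 307 339
222 307 338
226 307 337
230 314 336
234 0 0
```

View pics/w1c.png

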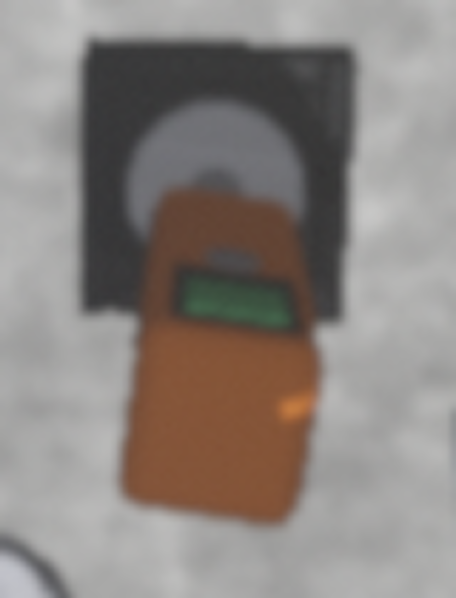

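```bash
python3 -m pendant '[{"linear":[0,2,-30],"yaw":-4},{"linear":[0,0,-30],"yaw":-4},{"linear":[0,0,-25],"yaw":0},{"linear":[0,0,-20],"yaw":0},{"linear":[0,0,-7],"yaw":0},{"linear":[0,0,0],"yaw":0},{"linear":[0,0,0],"yaw":0}]' 0 && python3 -m pendant '[{"linear":[0,0,0],"yaw":0},{"linear":[0,0,0],"yaw":0},{"linear":[0,0,0],"yaw":0},{"linear":[0,0,0],"yaw":0},{"linear":[0,0,0],"yaw":0},{"linear":[0,0,0],"yaw":0},{"linear":[0,0,0],"yaw":0},{"linear":[0,0,0],"yaw":0}]' 1
```

```text
clock: 2.53
position: [0.512, 0.2519, 0.12]
eef_rot: [3.141, 0.001, 2.742]
ft_force: [0.4, 0.6, -0.1]
width: 1.001
grasp_force: 0.0
clock: 3.2
position: [0.5125, 0.2511, 0.1201]
eef_rot: [3.141, 0.001, 2.741]
ft_force: [-0.2, -1.5, 4.9]
width: 0.297
grasp_force: 59.4
```

```bash
python3 -m pendant '[{"linear":[0,0,8],"yaw":0},{"linear":[0,0,16],"yaw":0},{"linear":[0,0,20],"yaw":0},{"linear":[0,0,10],"yaw":0},{"linear":[0,0,0],"yaw":0},{"linear":[0,0,0],"yaw":0},{"linear":[0,0,0],"yaw":0}]' && python3 -m pendant '[{"linear":[-15,-18,0],"yaw":2},{"linear":[-18,-34,0],"yaw":2},{"linear":[-18,-37,0],"yaw":2},{"linear":[0,-40,0],"yaw":2},{"linear":[0,-40,0],"yaw":2},{"linear":[0,-40,0],"yaw":2},{"linear":[0,-31,0],"yaw":2},{"linear":[0,-18,0],"yaw":2}]' && python3 -m pendant '[{"linear":[0,0,0],"yaw":0},{"linear":[0,0,0],"yaw":0},{"linear":[0,0,0],"yaw":0}]'
python3 - <<'E'
from h import *
S=sense();print(S["position"],S["eef_rot"],S["ft_force"])
P=camera_params("wrist");w=get_image("wrist");print(np.round(P["extrinsics"],4).tolist())
s=get_image("scene")
cv2.imwrite("pics/w2.png",w[:,:,::-1]);cv2.imwrite("pics/s2.png",s[:,:,::-1])
c=cv2.resize(s[130:330,220:420],(400,400))
cv2.imwrite("pics/c2.png",np.hstack([w[:,60:460],c])[:,:,::-1])
E
```

```text
clock: 3.78
position: [0.5112, 0.251, 0.172]
eef_rot: [-3.14, -0.002, 2.741]
ft_force: [0.7, -0.2, -1.1]
width: 0.293
grasp_force: 58.8
clock: 4.45
position: [0.4599, -0.0095, 0.172]
eef_rot: [-3.141, -0.002, 3.02]
ft_force: [0.1, 0.8, -2.0]
width: 0.292
grasp_force: 59.4
clock: 4.7
position: [0.4604, -0.0062, 0.1723]
eef_rot: [3.141, -0.002, 3.02]
ft_force: [1.1, 0.6, -1.6]
width: 0.292
grasp_force: 59.5
[ 0.46038397 -0.0061797   0.17230176] [ 3.14081214e+00 -2.04864818e-03  3.01987704e+00] [ 1.12932691  0.55282756 -1.56053095]
[[0.1212, -0.9514, -0.283, 0.3876], [0.9926, 0.1164, 0.034, 0.0018], [0.0006, -0.2851, 0.9585, 0.3147], [0.0, 0.0, 0.0, 1.0]]
```

View pics/c2.png

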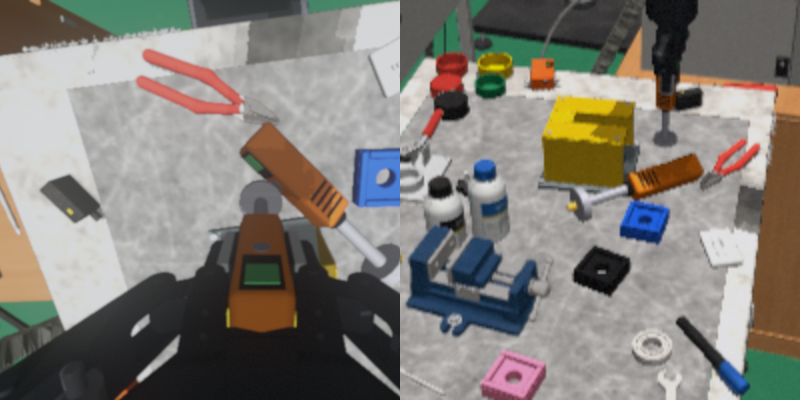

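The left half shows our probe upright in the fingers, with its foot at about wrist (322,197). The right half shows that the big look-alike (not a bystander) tipped over and now lies between (310,232) and (367,212) in the scene view. I need to know whether it blocks the path.

Run:
```python
from h import *
for q in[(310,232,.03),(367,212,.03),(335,222,.03)]: print("big scene",atz("scene",*q).round(3))
for q in[(310,145,.03),(345,190,.03),(380,225,.03),(440,258,.03)]: print("big wrist",atz("wrist",*q).round(3))
w=get_image("wrist"); s=get_image("scene"); t=get_image("top")
S=sense()
for z in(.08,): print("foot",atz("wrist",322,197,z).round(4))
k=proj("scene",[.46,-.006,.06]);print("tip expected scene",k, "handle",proj("scene",[.46,-.006,.2]))
print("foot expected wrist",proj("wrist",[.46,-.006,.08]))
print("scene diff",np.abs(s.astype(int)-cv2.imread("pics/s2.png")[:,:,::-1]).max())
a=cv2.resize(t[160:260,290:390],(500,500),interpolation=2)
b=cv2.resize(w[150:350,270:390],(300,500),interpolation=2)
cv2.imwrite("pics/c3.png",np.hstack([a,b])[:,:,::-1])
```

```text
big scene [0.576 0.126 0.03 ]
big scene [ 0.416 -0.009  0.03 ]
big scene [0.509 0.063 0.03 ]
big wrist [ 0.419 -0.013  0.03 ]
big wrist [0.471 0.018 0.03 ]
big wrist [0.515 0.052 0.03 ]
big wrist [0.565 0.118 0.03 ]
foot [ 0.4606 -0.006   0.08  ]
tip expected scene (np.float64(353.69847766279145), np.float64(203.60722095018403)) handle (np.float64(354.83571813224916), np.float64(166.60833919547238))
foot expected wrist (np.float64(321.91899292737287), np.float64(196.37670023548043))
scene diff 106
```

View pics/c3.png

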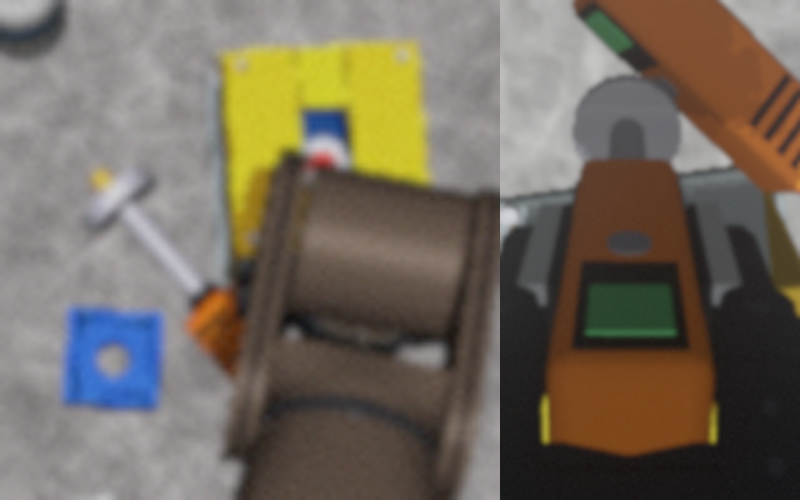

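The lying look-alike stays below 45 mm. Our tip is at about 58 mm and moves away from it along +x, so the path is clear.

```bash
python3 -m pendant '[{"linear":[8,0,0],"yaw":0},{"linear":[14,0,0],"yaw":0},{"linear":[16,0,0],"yaw":0},{"linear":[16,0,0],"yaw":0},{"linear":[16,0,0],"yaw":0},{"linear":[0,0,0],"yaw":0},{"linear":[0,0,0],"yaw":0}]' && python3 -m pendant '[{"linear":[14,0,0],"yaw":0},{"linear":[14,0,0],"yaw":0},{"linear":[14,0,0],"yaw":0},{"linear":[10,0,0],"yaw":0},{"linear":[4.5,0,0],"yaw":0},{"linear":[0,0,0],"yaw":0},{"linear":[0,0,0],"yaw":0}]'
python3 - <<'E'
from h import *
S=sense();print(S["position"],S["ft_force"])
w=get_image("wrist");s=get_image("scene")
print("foot exp wrist",proj("wrist",[S["position"][0],S["position"][1],.08]),"spot",proj("wrist",[.5871,-.0065,.05]),"mouthL/R",proj("wrist",[.522,.010,.1]),proj("wrist",[.522,-.020,.1]))
cv2.imwrite("pics/c4.png",np.hstack([cv2.resize(w[100:300,220:420],(400,400),interpolation=2),cv2.resize(s[140:260,270:390],(400,400),interpolation=2)])[:,:,::-1])
E
```

```text
clock: 5.53
position: [0.5316, -0.0065, 0.1731]
eef_rot: [3.142, -0.001, 3.021]
ft_force: [-0.1, 0.5, -1.7]
width: 0.295
grasp_force: 59.4
clock: 6.12
position: [0.5869, -0.0067, 0.173]
eef_rot: [-3.142, -0.001, 3.021]
ft_force: [0.1, -0.5, -1.6]
width: 0.299
grasp_force: 59.4
[ 0.58691555 -0.00668376  0.1730179 ] [ 0.08546708 -0.47104823 -1.58026406]
foot exp wrist (np.float64(322.2488988004957), np.float64(197.58138526498016)) spot (np.float64(322.35302608262805), np.float64(188.7099091568197)) mouthL/R (np.float64(334.0764036852792), np.float64(120.94217662838564)) (np.float64(294.498361060799), np.float64(125.90377136388548))
```

View pics/c4.png

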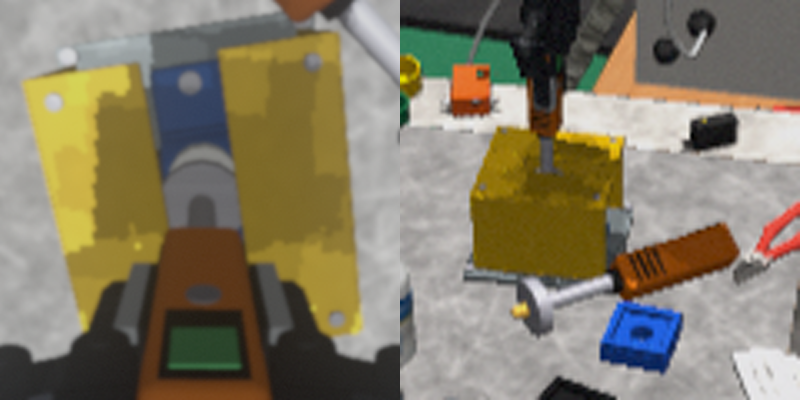

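The wrist half shows the foot inside the slot opening, centred sideways, with the pad rim showing at wrist (320,171). The scene half shows the stem in the slot. Next I check x against the pad rim and the guard's front edge.

Run:
```python
from h import *
print("pad front rim",atz("wrist",320,171.3,.05).round(4), "guard front mid",atz("wrist",310.5,128.2,.1).round(4))
for x in(.587,.590): print(proj("wrist",[x-.018,-.0065,.05]))
print("foot front rim exp",proj("wrist",[sense()["position"][0]-.02,-.0067,.081]), sense()["position"], sense()["ft_force"])
```

```text
pad front rim [ 0.5694 -0.0067  0.05  ] guard front mid [ 0.5251 -0.0082  0.1   ]
(np.float64(320.1292910046388), np.float64(170.90100243205467))
(np.float64(320.50369460966), np.float64(173.89943463975584))
foot front rim exp (np.float64(319.4443634185863), np.float64(175.81818476470508)) [ 0.58677405 -0.00670587  0.17313691] [-0.4764582   0.85308014 -2.23970619]
```

```bash
python3 -m pendant '[{"linear":[1,0,-2],"yaw":0},{"linear":[0,0,-2],"yaw":0},{"linear":[0,0,-2],"yaw":0},{"linear":[0,0,-2],"yaw":0},{"linear":[0,0,-1],"yaw":0},{"linear":[0,0,0],"yaw":0},{"linear":[0,0,0],"yaw":0},{"linear":[0,0,0],"yaw":0}]' && python3 -m pendant '[{"linear":[0,0,-1],"yaw":0},{"linear":[0,0,-1],"yaw":0},{"linear":[0,0,-1],"yaw":0},{"linear":[0,0,0],"yaw":0},{"linear":[0,0,0],"yaw":0},{"linear":[0,0,0],"yaw":0}]'
python3 -c "
from h import *
F=[]
for i in range(6): get_image('scene');F.append(sense()['ft_force'])
print(np.mean(F,0),np.std(F,0))"
```

```text
clock: 6.88
position: [0.5886, -0.0069, 0.1644]
eef_rot: [-3.142, 0.0, 3.02]
ft_force: [0.1, -0.1, -1.4]
width: 0.296
grasp_force: 59.4
clock: 7.38
position: [0.5887, -0.0069, 0.1617]
eef_rot: [-3.142, 0.001, 3.02]
ft_force: [-0.8, 0.5, 0.8]
width: 0.297
grasp_force: 59.5
[0.05553543 0.0430994  0.87576174] [0.5348875  0.15358562 0.57400832]
```

```bash
python3 -m pendant '[{"linear":[0,0,-1],"yaw":0},{"linear":[0,0,-1],"yaw":0},{"linear":[0,0,-0.8],"yaw":0},{"linear":[0,0,0],"yaw":0},{"linear":[0,0,0],"yaw":0},{"linear":[0,0,0],"yaw":0}]'
python3 -c "
from h import *
F=[]
for i in range(6): w=get_image('wrist');F.append(sense()['ft_force'])
print(np.mean(F,0),np.std(F,0),sense()['position'])
s=get_image('scene');t=get_image('top')
cv2.imwrite('pics/c5.png',np.hstack([cv2.resize(w[100:300,220:420],(400,400),interpolation=2),cv2.resize(s[140:260,270:390],(400,400),interpolation=2)])[:,:,::-1])"
```

```text
clock: 8.18
position: [0.5887, -0.0069, 0.1588]
eef_rot: [-3.142, 0.001, 3.02]
ft_force: [-0.2, -0.7, 1.8]
width: 0.298
grasp_force: 59.6
[-0.0226481  -0.13048095  2.05801771] [0.19079252 0.35970449 0.49405123] [ 0.58864278 -0.00686078  0.15864341]
```

View pics/c5.png

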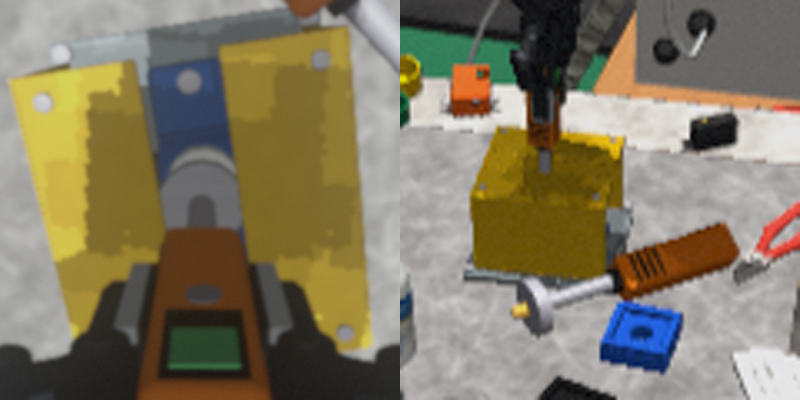

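The probe stands on the pad, upright, pushing about 3.7 N, and the grip is unchanged. I hold for over 2 s and then hand in.

```bash
for i in 1 2 3 4; do python3 -m pendant '[{"linear":[0,0,0],"yaw":0},{"linear":[0,0,0],"yaw":0},{"linear":[0,0,0],"yaw":0},{"linear":[0,0,0],"yaw":0},{"linear":[0,0,0],"yaw":0},{"linear":[0,0,0],"yaw":0},{"linear":[0,0,0],"yaw":0},{"linear":[0,0,0],"yaw":0}]' | grep -E "clock|posi|ft_"; done; python3 -c "
from station import *
print(job_done())"
```

```text
clock: 9.25
position: [0.5886, -0.0069, 0.1585]
ft_force: [1.2, 0.3, 2.8]
clock: 9.92
position: [0.5886, -0.0069, 0.1586]
ft_force: [0.4, 0.0, 2.5]
clock: 10.58
position: [0.5886, -0.0068, 0.1585]
ft_force: [1.4, 0.4, 2.2]
clock: 11.25
position: [0.5885, -0.0069, 0.1585]
ft_force: [1.4, 0.7, 1.6]
the job is handed in; nothing more can be done
None
```

I handed the job in with the probe gripped and upright on the red dot, pushing about 4 N for over 2 s with the tip roughly half way in (judged from force and height), but the larger look-alike probe (not a listed bystander) tipped over while I carried the probe across and now lies on the bench; no verdict came back.

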